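Set a hub axle between centres and hold the gauge case open

ROBOT

A 7-joint arm with a two-finger parallel gripper is mounted at the origin on the work surface. World frame = base frame: x ahead of the robot, y to its left, z up, the work surface at z = 0. Lengths are in mm, angles in rad, forces in N, time in s.
With the tool pointing down it reaches from about 400 to 875 mm from the base axis. Payload 4.4 kg.
Tool frame: the origin (TCP) lies midway between the tips of the shut fingers; the grasp point (between the pads) lies 19 mm behind it (ctrl.pinch_z is the distance from the TCP to the grasp point, in mm); z points along the fingers, y is the line along which they close (so a half turn about z gives the same grasp; the last joint's range is limited). The gripper opens to 85 mm and grips with 20 to 120 N. Pads are 22 mm wide; open, the fingers measure 114 mm over their backs; the gripper's body (76 mm by 85 mm) begins 54 mm behind the grasp point. The pads swing forward as they close: fully open they stand 13 mm farther back than shut.
Start: joints at [-1.337, 0.628, 0.038, 1.517, -0.027, 0.996, -0.02], TCP at [191.94, 621.029, 231.313] pointing down, gripper open.
Joint ranges: [-3.06, 3.06], [-0.37, 2.12], [-1.25, 1.32], [0.18, 2.47], [-1.1, 4.24], [0.23, 1.98], [-2.94, 2.94]. Speed limits (rad/s): [2.57, 2.57, 3.14, 3.14, 3.14, 3.14, 3.14].

INTERFACE

Orientations are given as [roll, pitch, yaw] about the fixed x, y, z axes, in that order (R = Rz(yaw) Ry(pitch) Rx(roll)).
In Python, from cell import read_state, cams, order, ctrl gives the robot as it stands.
- The arm moves only by the tool move_arm, never from a script. Its argument "targets" is text: rows parted by semicolons, each of 7 numbers parted by spaces: the gripper's target within -1 to 1 (fully open at 1, half-way at 0, shut at -1), then the shift along the tool's x, y, z in cm, then the turn, a rotation vector about the tool's x, y, z in degrees. A call has 1 to 5 rows; each row shifts and turns the commanded pose from where the row before left it, along the tool's axes as they then stand; what a row does not reach is not made up. A row lasts 1/12 s, in which the tool goes at most 41.7 mm and 7.16 degrees, less where a joint would pass 70% of its speed; a pose out of reach is approached as far as the arm can. A call with a gripper value outside its range is refused whole. The fingers move at their own pace and stop on an object; the grip force is fixed at half the most. Time passes only in rows, so rows that do not move let the fingers close. It gives the time, the measured TCP pose, the force, the opening and the grip force at its end, in the units of the state.
- read_state(): the state, without advancing time (a new reading comes with each control period).
- cams.get_image(name): name is "scene" or "side" or "wrist"; returns a dict with "color" (400x640x3 uint8, red, green, blue), "fovy" (degrees; the focal length in pixels is half the picture's height over the tangent of half this angle, whatever the lens; pixels are square), "cx", "cy" (the principal point, pixels), "k1" (the pictures are not rectified: a ray, as slopes to the right and down, at radius r is drawn at 1 + k1 r^2 times it, then the intrinsics apply), "rvec" (rotation vector, rad) and "tvec" (3), from world to camera coordinates, as OpenCV has them. Camera axes: x right, y down, z forward; pixel columns grow to the right and rows downward; lengths in mm; the calibration is good to about 2 mm. A picture is of the moment at which its call begins. There is no depth.
- order.finish_job(): hands the job in; it is judged then, once.
The state is a dict: "clock": time; "qpos": joint angles; "qd": joint speeds; "tau": joint torques, N m; "eef_pos": TCP position; "tool_rot": TCP orientation; "force": force on the tool from outside, world axes, zero at the start; "torque": the same for the moment, N m; "width": finger opening in mm; "gripper_force": force on a finger pad.
Only numpy, scipy, OpenCV 4.12 (cv2) and the standard library are available. Lean on these libraries where they do the work, as an engineer would, in place of code of your own. Each camera call takes 0.05 s, during which the arm holds its last target. There are 200 camera calls.

TASK

Set up the axle check: lay the hub axle from the wooden cradle across the two V rests of the checking stand and slide the tailstock fully up, so that both axle ends sit in the hollow centres and the axle is pushed home against the head. Only then lift the lid of the gauge case by its bar and hold it open at 50 degrees, steady, so that the mechanic can reach in for the dial gauge; the lid falls shut by itself, so finish while still holding it. Leave the other things on the bench where they are.

Things in the scene. Friction and masses are not known exactly. Their poses are not given: they have to be found in the camera images.
- stand: Grey axle checking stand, fixed. Origin on the bench below the middle of the seated axle; y runs along the axle line from tailstock to fixed head, z up. Bed 80 mm wide, y = -235 to +135 mm. Two V rests, 8 mm thick, at y = -64 and +64 mm (mouth 31 mm wide, edges 82 mm high) carry the axle with its axis 75 mm above the bench; pushed endwise it slides along them.
- head_cup (a point): Mouth of the hollow centre on the fixed head (block 50 x 30 mm, 95 mm high), on the axle line at stand y = +79 mm, 75 mm above the bench: a steel cup 27 mm outside, 18 mm inside, 10.5 mm deep, facing the tailstock. Axes as the stand's.
- seat (a point): Point on the stand where the axle's middle is when it is home: on the axle line, 75 mm above the bench; axes as the stand's.
- tailstock (a joint): Travel of the tailstock along the stand's +y, towards the head, in m: 0 fully back, 0.079 to 0.081 when its cup bears on an axle that is home against the head. It stays where it is left; about 2.5 N moves it, 10 N seats the axle firmly. Its cup is like the head's and faces it, mouth at stand y = -159 mm + joint.
- tail_post (a point): Middle of the upright dark steel post on top of the tailstock (18 mm diameter, rising from the block's top 90 mm above the bench to 135 mm; this point is 115 mm above the bench). Axes as the stand's. The block beneath is 50 mm wide (x) and 36 mm long (y).
- axle_mid (a point): Middle of the loose steel hub axle, on its axis: a 12 mm rod, 176 mm long, along its own y, same at both ends, about 0.16 kg. Two dark cones up to 20 mm in diameter sit 22 to 34 mm either side of the middle; the 44 mm between them is bare rod. It starts level, its axis 50 mm above the bench.
- cradle: Fixed wooden cradle, base 56 x 170 mm, 14 mm high, on which the axle lies at the start, in two V rests at y = -64 and +64 mm. Origin on the bench under its middle, y along the axle.
- lid (a joint): Angle of the gauge case's lid in rad: 0 shut, growing as it opens, stop at 1.25; it falls shut from any angle. 50 degrees is 0.873.
- lid_bar (a point): Middle of the round bar handle at the free edge of the lid: 10 mm diameter, 100 mm long, parallel to the hinge, 45 mm off the lid's edge on two stays at its ends, 69 mm above the bench when shut. It moves on a 195 mm arc about the hinge. Axes turn with the lid; y along the bar.
- lid_hinge (a point): Middle of the gauge case's hinge line, fixed, 65 mm above the bench. y along the hinge, x horizontal from the bar towards the hinge, z up. The grey case is 150 mm (x) by 210 mm (y), 64 mm high, all on the bar's side of the hinge; shut, the bar lies at x = -195 mm, z = +4 mm. Lid 0.3 to 0.5 kg, 8 mm thick.
- wrench: Bystander: a flat steel wrench, 160 mm long, lying in front of the case; origin under its middle.
- screwdriver: Bystander: a screwdriver with black handle lying in front of the stand.
- grease: Bystander: a small white jar with black cap, 52 mm across, 50 mm high, near the head end of the stand; origin under it.
- sprockets: Bystander: a stepped steel sprocket cluster, 92 mm across, 28 mm high, flat behind the case.
- spray: Bystander: a white spray can 56 mm across, 170 mm high, standing at the back.
- hubshell: Bystander: a bare aluminium hub shell, 52 mm across, 67 mm high, standing in front of the stand's head.
Mind the look-alikes: they are no part of the job. What is shaped like the part that bears axle_mid but yellow is not meant.

How it is judged:
By the outcome, as a careful person would: the job done as asked, in the order asked, and still so for the second after the job is handed in, while the arm keeps its last pose, push and grip.
It also fails if it takes over 64 s, if anything falls off the work surface, if the arm or the gripper's body presses on something with over 40 N, if the wrist force passes 120 N, or if a joint passes its speed limit or range.

## Working session

There is one attempt and no reset: what is moved stays moved. The work goes in short steps, Python scripts to look and compute and a tool call to move; the robot and the scene stay as the last step left them, time stands still between calls to the robot, and variables do not carry over. Pictures are saved under pics/ and viewed, at most 10 in all, crops included, and the job is handed in when it is done.

Besides the shell and the picture viewer there is one more tool, called as name(argument=value, ...) on one line, values as JSON. move_arm: Moves the arm, as the interface text tells. Its arguments: {"type":"object","properties":{"targets":{"type":"string"}},"required":["targets"]}

```bash
mkdir -p pics; cat > h.py <<'E'
import numpy as np, cv2
from cell import read_state, cams, order, ctrl
from scipy.spatial.transform import Rotation as R
def K(i):
    f=200/np.tan(np.radians(i['fovy'])/2); return f
def ray(i,u,v):
    f=K(i); d=np.array([(u-i['cx'])/f,(v-i['cy'])/f]); p=d.copy()
    for _ in range(20): p=d/(1+i['k1']*(p@p))
    Rm=R.from_rotvec(np.ravel(i['rvec'])).as_matrix(); t=np.ravel(i['tvec'])
    w=Rm.T@np.array([p[0],p[1],1]); return -Rm.T@t, w/np.linalg.norm(w)
def onz(i,u,v,z):
    c,d=ray(i,u,v); return c+d*(z-c[2])/d[2]
def proj(i,P):
    Rm=R.from_rotvec(np.ravel(i['rvec'])).as_matrix(); c=Rm@np.array(P,float)+np.ravel(i['tvec'])
    p=c[:2]/c[2]; p=p*(1+i['k1']*(p@p)); return p*K(i)+[i['cx'],i['cy']]
def tri(a,b):
    (c1,d1),(c2,d2)=a,b
    s=np.linalg.lstsq(np.c_[d1,-d2],c2-c1,rcond=None)[0]; p=c1+d1*s[0];q=c2+d2*s[1]
    return (p+q)/2,np.linalg.norm(p-q)
def save(i,n,s=1,box=None):
    c=i['color'][:,:,::-1]
    if box: c=c[box[1]:box[3],box[0]:box[2]]
    cv2.imwrite('pics/'+n,cv2.resize(np.ascontiguousarray(c),None,fx=s,fy=s,interpolation=cv2.INTER_CUBIC))
E
python3 - <<'E'
from h import *
import pickle
s=read_state(); print({k:np.round(v,3) for k,v in s.items()}, ctrl.pinch_z)
D={n:cams.get_image(n) for n in ('scene','side','wrist')}
pickle.dump(D,open('d0.pkl','wb'))
for n in D:
    i=D[n]; print(n,i['fovy'],i['k1'],ray(i,320,200)); 
save(D['scene'],'s0.png',1.25);save(D['side'],'e0.png',1.25)
E
```

```text
{'clock': np.float64(0.0), 'qpos': array([-1.337,  0.629,  0.038,  1.518, -0.027,  0.996, -0.02 ]), 'qd': array([-0.   , -0.001, -0.   , -0.001, -0.001, -0.001, -0.   ]), 'tau': array([-0.0000e+00, -5.6340e+01,  1.2260e+00, -1.9344e+01,  1.1000e-02,
        1.0000e-02,  0.0000e+00]), 'eef_pos': array([191.778, 620.416, 230.399]), 'tool_rot': array([-3.14 ,  0.   ,  2.842]), 'force': array([0.143, 0.203, 0.438]), 'torque': array([-0.019,  0.036,  0.02 ]), 'gripper_force': np.float64(0.0), 'width': np.float64(84.965)} 18.700000000000003
scene 55.4688224009263 -0.029261934561222922 (array([1047.96765005,   89.4034172 ,  879.27489821]), array([-0.5568729 , -0.11912225, -0.82201123]))
side 56.425837653973744 -0.011995172111288081 (array([ 459.3376282 , -767.21513441,  746.54838092]), array([ 0.04707415,  0.75132669, -0.65824937]))
wrist 65.53891097188496 -0.05261156166747136 (array([115.35433798, 644.25247328, 373.06088265]), array([ 0.29658404, -0.09828684, -0.94993558]))
```

View pics/s0.png

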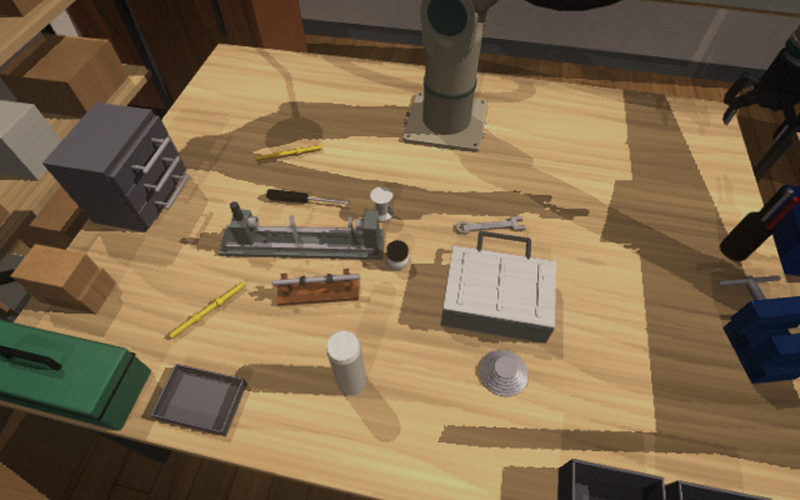

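View pics/e0.png

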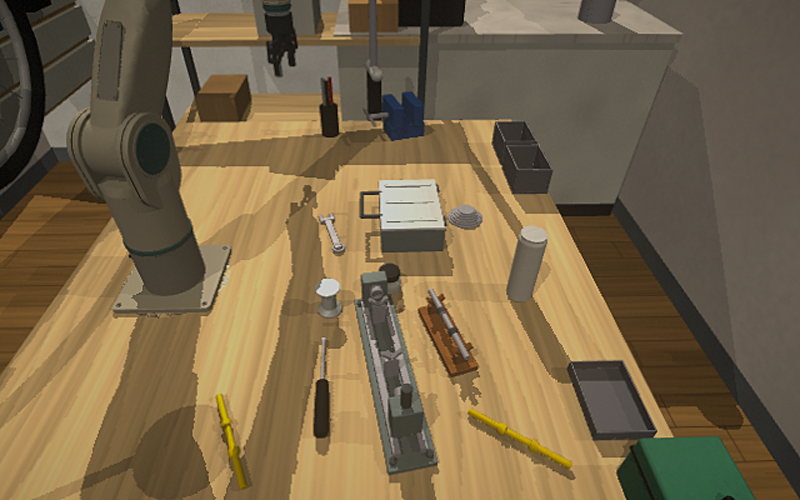

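Scene picture (800 px wide): the grey axle lies on the wooden cradle at (316,280). The stand is at (300,238) with the tail post at (237,212), and the head is at (372,225). The case bar is at (505,238) and the case at (500,290).
Things that could be taken for the axle are the yellow rods at (290,153) and (207,310) and the screwdriver at (305,197). I choose the grey rod on the cradle and will check it in a close crop.

```bash
python3 - <<'E'
from h import *
import pickle
D=pickle.load(open('d0.pkl','rb'))
a=D['scene']['color'][155:250,170:335,::-1]; b=D['side']['color'][200:385,280:390,::-1]
a=cv2.resize(a,None,fx=3,fy=3,interpolation=cv2.INTER_CUBIC); b=cv2.resize(b,None,fx=2.7,fy=2.7,interpolation=cv2.INTER_CUBIC)
H=max(a.shape[0],b.shape[0]); o=np.zeros((H,a.shape[1]+b.shape[1],3),np.uint8)
o[:a.shape[0],:a.shape[1]]=a;o[:b.shape[0],a.shape[1]:]=b
c=D['scene']['color'][180:260,350:450,::-1]; c=cv2.resize(c,None,fx=2.6,fy=2.6); o[287:287+c.shape[0],:c.shape[1]]=c
cv2.imwrite('pics/c1.png',o); print(o.shape)
E
```

```text
(500, 792, 3)
```

View pics/c1.png

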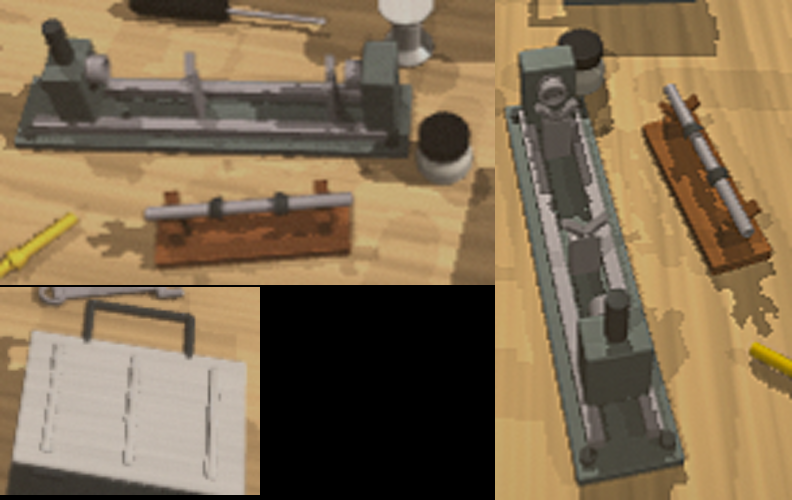

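Crop: the grey rod with two dark cones lies on the wooden cradle, with ends at crop (147,214) and (351,200), so the choice is confirmed. The stand, post and cups are clear, and the bar runs from crop (90,303) to (193,318).

```bash
python3 - <<'E'
from h import *
import pickle
np.set_printoptions(precision=1,suppress=True)
D=pickle.load(open('d0.pkl','rb'));S,E=D['scene'],D['side']
s=lambda x,y:(x/3+169.7,y/3+154.7)
e=lambda x,y:((x-495)/2.7+279.7,y/2.7+199.7)
c=lambda x,y:(x/2.6+349.7,(y-287)/2.6+179.7)
A=onz(S,*s(147,214),50);B=onz(S,*s(351,200),50);print('axle scene z50',A,B,np.linalg.norm(A-B),(A+B)/2,np.degrees(np.arctan2(B[1]-A[1],B[0]-A[0])))
A=onz(E,*e(747,232),50);B=onz(E,*e(670,88),50);print('axle side z50',A,B,np.linalg.norm(A-B),(A+B)/2,np.degrees(np.arctan2(B[1]-A[1],B[0]-A[0])))
print('tri ends',tri(ray(S,*s(147,214)),ray(E,*e(747,232))),tri(ray(S,*s(351,200)),ray(E,*e(670,88))))
print('post top',onz(S,*s(54,26),135),onz(E,*e(618,297),135),tri(ray(S,*s(54,26)),ray(E,*e(618,297))))
print('bed scene', onz(S,*s(16,148),0),onz(S,*s(410,157),0)); print('bed side',onz(E,*e(578,483),0),onz(E,*e(684,463),0))
for p in [(361,43),(397,45)]: print('headtop sc',onz(S,*s(*p),95))
for p in [(521,53),(573,50),(579,82),(524,86)]: print('headtop side',onz(E,*e(*p),95))
for p in [(578,345),(652,347),(640,310),(583,310)]: print('tailtop side',onz(E,*e(*p),90))
print('head cup',tri(ray(S,*s(351,75)),ray(E,*e(552,93))))
A=onz(S,*c(90,304),69);B=onz(S,*c(193,318),69);print('bar',A,B,np.linalg.norm(A-B),(A+B)/2,np.degrees(np.arctan2(B[1]-A[1],B[0]-A[0])))
# case lid corners top z~69-72
for p in [(33,331),(246,362)]: print('lid near corners',onz(S,*c(*p),70))
E
```

```text
axle scene z50 [ 617.1 -267.2   50. ] [ 568.3 -100.6   50. ] 173.5788680833086 [ 592.7 -183.9   50. ] 106.31761707500446
axle side z50 [ 614.6 -266.3   50. ] [ 566.5 -100.    50. ] 173.0953847091108 [ 590.6 -183.2   50. ] 106.13105881131398
tri ends (array([ 615.7, -266.8,   49.6]), np.float64(2.535731464386633)) (array([ 567.2, -100.4,   49.6]), np.float64(1.7451739418611665))
post top [ 499.8 -376.4  135. ] [ 498.6 -378.6  135. ] (array([ 498.6, -377.5,  133.3]), np.float64(0.19172081432049973))
bed scene [ 548.2 -436.1    0. ] [483.2 -70.3   0. ]
bed side [ 469.6 -444.8    0. ] [ 548.  -432.5    0. ]
headtop sc [ 434.4 -122.9   95. ]
headtop sc [430.3 -91.   95. ]
headtop side [425.8 -95.1  95. ]
headtop side [474.1 -92.3  95. ]
headtop side [ 478.5 -133.7   95. ]
headtop side [ 429.2 -137.5   95. ]
tailtop side [ 470.9 -387.9   90. ]
tailtop side [ 523.3 -390.8   90. ]
tailtop side [ 516.9 -361.2   90. ]
tailtop side [ 475.3 -360.1   90. ]
head cup (array([ 454.8, -127.8,   74.3]), np.float64(1.8891498369953825))
bar [421.3 130.   69. ] [418.1 233.6  69. ] 103.63724437996517 [419.7 181.8  69. ] 91.77910085639449
lid near corners [467.1  77.9  70. ]
lid near corners [462.1 286.7  70. ]
```

```bash
cat >> h.py <<'E'
def plan(P,xdir=None):
    s=read_state(); M=R.from_euler('xyz',s['tool_rot']); d=M.inv().apply(np.array(P)-s['eef_pos'])/10
    print('t',np.round(s['clock'],2),'tcp',np.round(s['eef_pos'],1),'rpy',np.round(np.degrees(s['tool_rot']),1),'q',np.round(s['qpos'],2),'w',round(float(s['width']),1))
    print('shift cm',np.round(d,2))
    if xdir is not None:  # tool pointing down, tool x at xdir degrees
        T=R.from_euler('xyz',[180,0,xdir],degrees=True); print('turn',np.round(np.degrees((M.inv()*T).as_rotvec()),2))
E
python3 -c "
from h import *
plan([591.6,-183.6,231],106.2)"
```

```text
t 0.15 tcp [191.8 620.6 230.6] rpy [-179.9   -0.   162.8] q [-1.34  0.63  0.04  1.52 -0.03  1.   -0.02] w 85.3
shift cm [-6.195e+01 -6.502e+01  6.000e-02]
turn [-8.000e-02  4.000e-02  5.662e+01]
```

move_arm(targets="1 -2.48 -2.6 0 0 0 0;1 -2.48 -2.6 0 0 0 0;1 -2.48 -2.6 0 0 0 0;1 -2.48 -2.6 0 0 0 0;1 -2.48 -2.6 0 0 0 0")

```text
clock: 0.57
eef_pos: [272.4, 458.4, 231.1]
tool_rot: [-3.141, 0.0, 2.842]
force: [1.3, -0.0, -0.3]
width: 85.4
gripper_force: 0.0
```

move_arm(targets="1 -2.48 -2.6 0 0 0 0;1 -2.48 -2.6 0 0 0 0;1 -2.48 -2.6 0 0 0 0;1 -2.48 -2.6 0 0 0 0;1 -2.48 -2.6 0 0 0 0")

```text
clock: 0.98
eef_pos: [352.5, 297.7, 231.3]
tool_rot: [-3.142, -0.0, 2.842]
force: [-0.0, 0.1, 0.7]
width: 85.0
gripper_force: 0.0
```

move_arm(targets="1 -2.48 -2.6 0 0 0 0;1 -2.48 -2.6 0 0 0 0;1 -2.48 -2.6 0 0 0 0;1 -2.48 -2.6 0 0 0 0;1 -2.48 -2.6 0 0 0 0")

```text
clock: 1.4
eef_pos: [432.6, 136.9, 231.3]
tool_rot: [3.141, -0.0, 2.842]
force: [1.4, 1.2, -0.7]
width: 85.4
gripper_force: 0.0
```

move_arm(targets="1 -2.48 -2.6 0 0 0 0;1 -2.48 -2.6 0 0 0 0;1 -2.48 -2.6 0 0 0 0;1 -2.48 -2.6 0 0 0 0;1 -2.48 -2.6 0 0 0 0")

```text
clock: 1.82
eef_pos: [512.6, -24.0, 231.2]
tool_rot: [3.142, -0.0, 2.842]
force: [-0.1, 0.5, -0.8]
width: 85.4
gripper_force: 0.0
```

move_arm(targets="1 -2.48 -2.6 0 0 0 0;1 -2.48 -2.6 0 0 0 0;1 -2.48 -2.6 0 0 0 0;1 -2.48 -2.6 0 0 0 0;1 0 0 0 0 0 0")

```text
clock: 2.23
eef_pos: [578.0, -160.1, 231.1]
tool_rot: [-3.136, 0.004, 2.833]
force: [0.7, -0.1, 1.3]
width: 85.5
gripper_force: 0.0
```

move_arm(targets="1 0 0 0 0 0 7;1 0 0 0 0 0 7;1 0 0 0 0 0 7;1 0 0 0 0 0 7;1 0 0 0 0 0 7")

```text
clock: 2.65
eef_pos: [576.0, -150.7, 231.0]
tool_rot: [-3.141, -0.001, 2.225]
force: [0.9, 0.5, -1.4]
width: 85.5
gripper_force: 0.0
```

move_arm(targets="1 0 0 0 0 0 7;1 0 0 0 0 0 7;1 0 0 0 0 0 7;1 0 0 0 0 0 0;1 0 0 0 0 0 0")

```text
clock: 3.07
eef_pos: [576.1, -150.5, 231.0]
tool_rot: [-3.141, -0.0, 1.868]
force: [0.1, -0.1, 0.1]
width: 85.6
gripper_force: 0.0
```

```bash
python3 -c "
from h import *
plan([591.6,-183.6,120],106.2)"
```

```text
t 3.07 tcp [ 576.1 -150.5  231. ] rpy [-180.   -0.  107.] q [-0.04  0.58  0.4   1.68 -0.26  0.93  0.75] w 85.6
shift cm [-3.62  0.52 11.1 ]
turn [-0.04 -0.01  0.83]
```

move_arm(targets="1 -1.2 0.17 3 0 0 0.8;1 -1.2 0.17 3 0 0 0;1 -1.2 0.17 3 0 0 0;1 0 0 2 0 0 0;1 0 0 0 0 0 0")

```text
clock: 3.48
eef_pos: [588.1, -183.5, 116.8]
tool_rot: [-3.135, -0.005, 1.852]
force: [-0.8, 1.2, -0.1]
width: 85.6
gripper_force: 0.0
```

```bash
python3 - <<'E'
from h import *
plan([591.6,-183.6,31.3],106.2)
i=cams.get_image('wrist'); save(i,'w1.png',1)
print(proj(i,[615.7,-266.8,50]),proj(i,[567.2,-100.4,50]),proj(i,[591.6,-183.6,50]))
E
```

```text
t 3.48 tcp [ 588.1 -183.5  116.8] rpy [-179.6   -0.3  106.1] q [ 0.06  0.75  0.33  1.72 -0.33  0.74  0.84] w 85.6
shift cm [-0.14  0.39  8.55]
turn [-0.4  -0.27 -0.08]
[325.31620351 316.0326278 ] [325.92485459  90.06866505] [325.81206129 216.78602623]
```

View pics/w1.png

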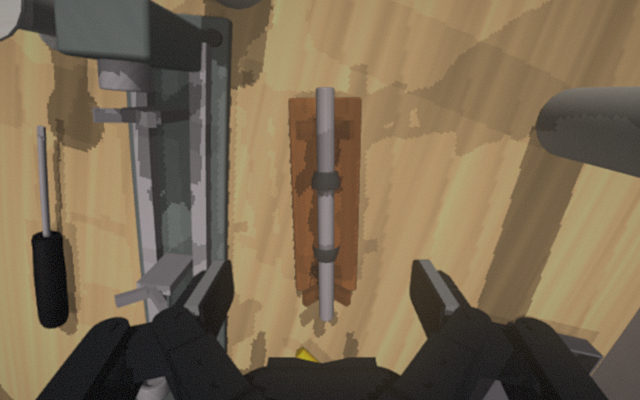

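Wrist picture: the axle ends are at (325,88) and (327,320) with the cones at rows 180 and 254. This matches the predicted middle at (326,217), so I go down and grip.

move_arm(targets="1 -0.07 0.2 2.5 0 0 0;1 -0.07 0.19 2.5 0 0 0;1 0 0 2.2 0 0 0;1 0 0 1.3 0 0 0;1 0 0 0 0 0 0")

```text
clock: 3.95
eef_pos: [594.5, -183.3, 35.1]
tool_rot: [-3.139, -0.002, 1.852]
force: [-0.0, 0.0, -0.5]
width: 85.6
gripper_force: 0.0
```

move_arm(targets="-1 0 0 0 0 0 0;-1 0 0 0 0 0 0;-1 0 0 0 0 0 0;-1 0 0 0 0 0 0;-1 0 0 0 0 0 0")

```text
clock: 4.37
eef_pos: [596.1, -184.4, 37.3]
tool_rot: [3.14, 0.001, 1.851]
force: [0.0, 0.3, 0.5]
width: 25.4
gripper_force: 0.0
```

move_arm(targets="-1 0 0 0 0 0 0;-1 0 0 0 0 0 0;-1 0 0 0 0 0 0;-1 0 0 0 0 0 0;-1 0 0 0 0 0 0")

```text
clock: 4.78
eef_pos: [591.4, -185.7, 36.9]
tool_rot: [-3.135, -0.002, 1.849]
force: [-8.3, -1.3, 10.4]
width: 9.6
gripper_force: 58.6
```

```bash
python3 -c "
from h import *
plan([591.6,-183.6,31.3],106.2)"
```

```text
t 4.78 tcp [ 591.4 -185.7   36.9] rpy [-1.796e+02 -1.000e-01  1.060e+02] q [ 0.09  0.86  0.28  1.74 -0.38  0.6   0.87] w 9.6
shift cm [0.2  0.08 0.56]
turn [-0.36 -0.1  -0.23]
```

The grip is 6 mm high and reads narrow, so I open, lower and grip again.

move_arm(targets="0 0 0 0 0 0 0;0 0 0 0 0 0 0;0 0 0 0 0 0 0;0 0.15 -0.1 0.3 0 0 0;0 0 0 0.3 0 0 0")

```text
clock: 5.2
eef_pos: [594.3, -182.6, 30.1]
tool_rot: [3.141, -0.0, 1.851]
force: [0.4, -0.8, 0.1]
width: 42.4
gripper_force: 0.0
```

move_arm(targets="0 0 0 0 0 0 0;0 0 0 0 0 0 0;0 0 0 0 0 0 0;0 0 0 0 0 0 0;0 0 0 0 0 0 0")

```text
clock: 5.62
eef_pos: [594.1, -183.2, 30.4]
tool_rot: [3.141, 0.0, 1.85]
force: [-0.0, -0.2, 0.1]
width: 42.8
gripper_force: 0.0
```

```bash
python3 -c "
from h import *
plan([591.6,-183.6,31.3],106.2)
i=cams.get_image('wrist'); save(i,'w2.png',1)"
```

```text
t 5.62 tcp [ 594.1 -183.2   30.4] rpy [180.   0. 106.] q [ 0.09  0.87  0.27  1.74 -0.39  0.58  0.88] w 42.8
shift cm [ 0.04 -0.25 -0.09]
turn [ 0.01  0.01 -0.18]
```

View pics/w2.png

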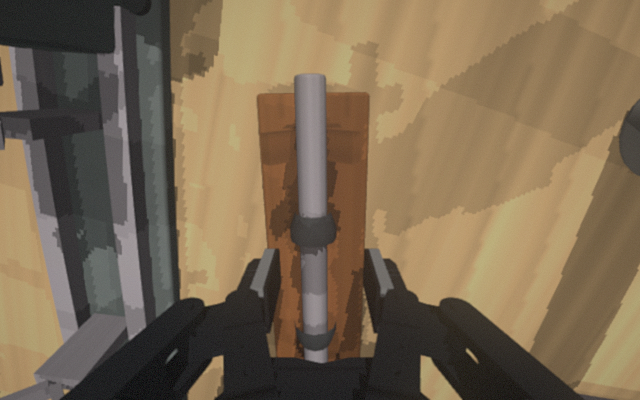

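Wrist picture: the axle is still in the cradle at column 313, between the pads at 265 and 377, with one cone either side of them. I close now.

move_arm(targets="0 0 -0.25 -0.05 0 0 0;-1 0 0 0 0 0 0;-1 0 0 0 0 0 0;-1 0 0 0 0 0 0;-1 0 0 0 0 0 0")

```text
clock: 6.08
eef_pos: [590.9, -184.1, 31.0]
tool_rot: [-3.14, -0.0, 1.851]
force: [-2.2, 0.1, 3.1]
width: 9.8
gripper_force: 58.4
```

move_arm(targets="-1 0 0 0 0 0 0;-1 0 0 0 0 0 0;-1 0 0 0 0 0 0;-1 0 0 0 0 0 0;-1 0 0 0 0 0 0")

```text
clock: 6.5
eef_pos: [591.0, -184.1, 31.0]
tool_rot: [-3.141, -0.0, 1.85]
force: [-3.6, -1.2, 5.4]
width: 10.3
gripper_force: 58.6
```

move_arm(targets="-1 0 0 -1 0 0 0;-1 0 0 -2.5 0 0 0;-1 0 0 -3 0 0 0;-1 0 0 -3 0 0 0;-1 0 0 0 0 0 0")

```text
clock: 6.92
eef_pos: [596.2, -185.2, 131.9]
tool_rot: [3.132, 0.006, 1.85]
force: [0.0, -0.9, -0.9]
width: 9.9
gripper_force: 58.6
```

```bash
python3 -c "
from h import *
u=np.array([-0.1745,0.9846]); c=np.array([467.9,-208])-18*u; print(c)
plan([*c,130],100.05)
i=cams.get_image('scene');j=cams.get_image('side'); save(i,'s3.png',3,(160,120,330,270));
import pickle; pickle.dump((i,j),open('d3.pkl','wb'))"
```

```text
[ 471.041  -225.7228]
t 6.92 tcp [ 596.2 -185.2  131.9] rpy [179.4   0.4 106. ] q [ 0.05  0.73  0.34  1.7  -0.33  0.76  0.83] w 9.9
shift cm [ -0.44 -13.15   0.06]
turn [0.59 0.32 5.97]
```

move_arm(targets="-1 -0.1 -2.5 0 0 0 0;-1 -0.1 -2.7 0 0 0 0;-1 -0.1 -2.7 0 0 0 0;-1 -0.1 -2.7 0 0 0 0;-1 -0.04 -2.5 0 0 0 0")

```text
clock: 7.43
eef_pos: [464.7, -223.9, 124.5]
tool_rot: [-3.139, -0.002, 1.85]
force: [-0.4, -1.0, -1.4]
width: 10.0
gripper_force: 58.7
```

move_arm(targets="-1 0 0 0 0 0 3;-1 0 0 0 0 0 3;-1 0 0 0 0 0 0;-1 0 0 0 0 0 0;-1 0 0 0 0 0 0")

```text
clock: 7.85
eef_pos: [466.9, -223.7, 125.1]
tool_rot: [-3.141, -0.001, 1.748]
force: [0.5, -0.4, -0.9]
width: 9.8
gripper_force: 58.8
```

```bash
python3 -c "
from h import *
plan([471,-225.7,90],100.05)
i=cams.get_image('scene');j=cams.get_image('side'); 
a=cv2.resize(i['color'][120:220,165:325,::-1],None,fx=3,fy=3,interpolation=2);b=cv2.resize(j['color'][200:390,280:360,::-1],None,fx=3,fy=3,interpolation=2)
o=np.zeros((570,720,3),np.uint8);o[:300,:480]=a;o[:,480:]=b;cv2.imwrite('pics/c4.png',o)
import pickle; pickle.dump((i,j),open('d4.pkl','wb'))"
```

```text
t 7.85 tcp [ 466.9 -223.7  125.1] rpy [-179.9   -0.   100.1] q [ 0.17  0.62  0.34  1.99 -0.36  0.59  0.93] w 9.8
shift cm [-0.27  0.37  3.51]
turn [-0.06 -0.04  0.08]
```

View pics/c4.png

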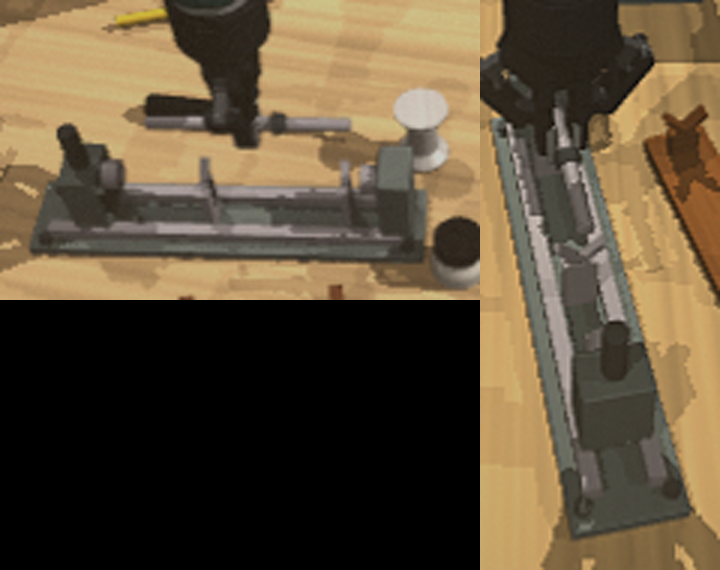

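Close crop: the axle is held level above the stand, with ends at crop (146,122) and (350,125). The tail cup mouth is at (120,175), the head cup mouth at (360,180), and the V rests are below. I check these by casting rays.

```bash
python3 - <<'E'
from h import *
import pickle
np.set_printoptions(precision=1,suppress=True)
S,E=pickle.load(open('d4.pkl','rb'))
s=lambda x,y:(x/3+164.7,y/3+119.7)
e=lambda x,y:((x-480)/3+279.7,y/3+199.7)
u=np.array([-0.1745,0.9846]);v=np.array([.9846,.1745]);o=np.array([467.9,-208])
f=lambda P:np.array([(P[:2]-o)@v,(P[:2]-o)@u,P[2]])
print('axle L',f(onz(S,*s(146,122),144)),'R',f(onz(S,*s(350,125),144)),'side L',f(onz(E,*e(583,235),144)),tri(ray(S,*s(146,122)),ray(E,*e(583,235))))
print('tcp',f(read_state()['eef_pos']))
print('tail mouth',f(onz(S,*s(121,176),75)),'head mouth',f(onz(S,*s(360,182),75)))
print('post top',f(onz(S,*s(67,130),135)),f(onz(E,*e(617,326),135)))
print('V tail bottom side',f(onz(E,*e(581,255),70)),'V edges',f(onz(E,*e(557,246),82)),f(onz(E,*e(603,237),82)))
print('bed corners',f(onz(S,*s(32,250),0)),f(onz(S,*s(425,262),0)),f(onz(E,*e(574,538),0)),f(onz(E,*e(691,514),0)))
E
```

```text
axle L [  -1.9 -102.7  144. ] R [ -2.6  72.1 144. ] side L [  -6.5 -105.4  144. ] (array([ 480.6, -311. ,  140.7]), np.float64(1.5049849452349133))
tcp [ -3.6 -15.5 125.4]
tail mouth [   3.5 -140.7   75. ] head mouth [ 4.9 75.7 75. ]
post top [   0.9 -173.3  135. ] [   1.3 -170.6  135. ]
V tail bottom side [  0.6 -68.1  70. ] V edges [-16.6 -65.5  82. ] [ 17.5 -64.4  82. ]
bed corners [  35.8 -238.5   -0. ] [ 39.1 132.9   0. ] [ -38.7 -234.6    0. ] [  40.4 -234.9    0. ]
```

```bash
python3 -c "
from h import *
plan([471.9,-226.6,63],100.05)"
```

```text
t 7.95 tcp [ 467.  -223.9  125.4] rpy [-180.    -0.   100.1] q [ 0.17  0.62  0.34  1.99 -0.36  0.59  0.93] w 10.0
shift cm [-0.36  0.43  6.24]
turn [-0.03 -0.02  0.05]
```

move_arm(targets="-1 -0.36 0.43 0 0 0 0;-1 0 0 2 0 0 0;-1 0 0 2 0 0 0;-1 0 0 1.5 0 0 0;-1 0 0 0.5 0 0 0")

```text
clock: 8.37
eef_pos: [471.2, -226.5, 63.8]
tool_rot: [-3.139, -0.002, 1.746]
force: [-0.2, -0.3, -1.1]
width: 10.0
gripper_force: 58.8
```

move_arm(targets="-1 0 0 0 0 0 0;-1 0 0 0 0 0 0")

```text
clock: 8.53
eef_pos: [472.2, -227.4, 66.0]
tool_rot: [3.141, 0.0, 1.746]
force: [0.1, -0.0, -1.9]
width: 9.6
gripper_force: 58.8
```

```bash
python3 -c "
from h import *
plan([471.9,-226.6,57],100.05);print(read_state()['force'])"
```

```text
t 8.53 tcp [ 472.2 -227.4   66. ] rpy [180.   0. 100.] q [ 0.22  0.72  0.27  2.01 -0.41  0.46  0.97] w 9.6
shift cm [ 0.08 -0.02  0.9 ]
turn [ 0.01  0.02 -0.03]
[ 0.13160071 -0.0019607  -1.9089579 ]
```

move_arm(targets="-1 0 0 0.4 0 0 0;-1 0 0 0.3 0 0 0;-1 0 0 0.2 0 0 0;-1 0 0 0 0 0 0;-1 0 0 0 0 0 0")

```text
clock: 8.95
eef_pos: [471.9, -227.0, 56.9]
tool_rot: [3.141, 0.0, 1.746]
force: [0.1, 0.2, -2.3]
width: 9.8
gripper_force: 58.8
```

move_arm(targets="-1 0 0 0.1 0 0 0;-1 0 0 0.1 0 0 0;-1 0 0 0 0 0 0")

```text
clock: 9.2
eef_pos: [471.9, -227.2, 55.8]
tool_rot: [3.141, -0.0, 1.745]
force: [-2.2, 0.9, 7.8]
width: 10.2
gripper_force: 59.9
```

move_arm(targets="-1 0 0 0.1 0 0 0;-1 0 0 0 0 0 0;-1 0 0 0 0 0 0")

```text
clock: 9.45
eef_pos: [471.9, -227.2, 55.7]
tool_rot: [3.14, -0.0, 1.745]
force: [-3.4, 2.2, 17.5]
width: 10.2
gripper_force: 60.8
```

move_arm(targets="-1 0 0 -0.15 0 0 0;-0.3 0 0 0 0 0 0;0 0 0 0 0 0 0;0 0 0 0 0 0 0;0 0 0 0 0 0 0")

```text
clock: 9.87
eef_pos: [471.8, -227.0, 55.1]
tool_rot: [-3.141, -0.0, 1.746]
force: [-0.6, -0.6, 0.0]
width: 42.9
gripper_force: 0.0
```

move_arm(targets="0 0 0 0 0 0 0;0 0 0 -2 0 0 0;0 0 0 -3 0 0 0;0 0 0 -4 0 0 0;0 0 0 -4 0 0 0")

```text
clock: 10.28
eef_pos: [470.8, -226.7, 186.0]
tool_rot: [-3.139, -0.001, 1.745]
force: [1.1, 0.1, 0.4]
width: 42.5
gripper_force: 0.0
```

```bash
python3 -c "
from h import *
u=np.array([-0.1745,0.9846]);v=np.array([.9846,.1745]);o=np.array([467.9,-208])
plan([*(o+1*v-172*u),185],190.05)
j=cams.get_image('side');i=cams.get_image('scene')
a=cv2.resize(i['color'][120:220,165:325,::-1],None,fx=3,fy=3,interpolation=2);b=cv2.resize(j['color'][200:390,280:360,::-1],None,fx=3,fy=3,interpolation=2)
o=np.zeros((570,720,3),np.uint8);o[:300,:480]=a;o[:,480:]=b;cv2.imwrite('pics/c5.png',o)"
```

```text
t 10.28 tcp [ 470.8 -226.7  186. ] rpy [-1.799e+02 -1.000e-01  1.000e+02] q [ 0.12  0.54  0.41  1.93 -0.31  0.74  0.88] w 42.5
shift cm [-15.3    0.15   0.08]
turn [-6.000e-02 -1.700e-01 -9.005e+01]
```

View pics/c5.png

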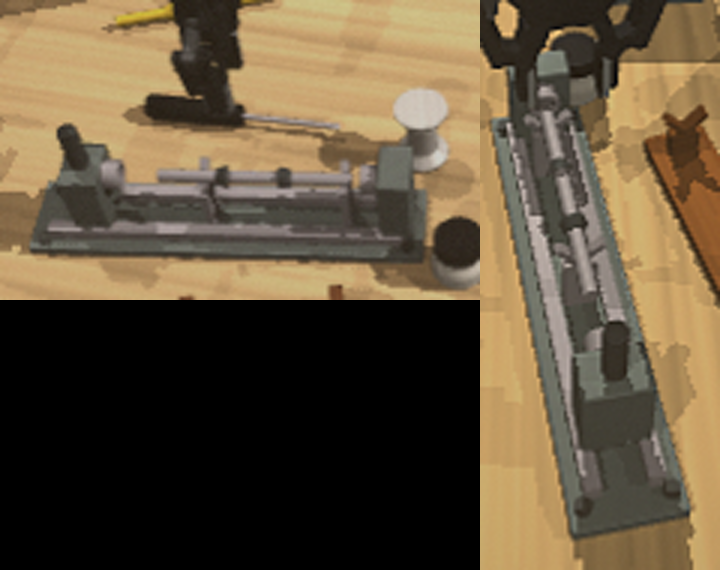

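Crop: the axle lies in both V rests, with ends at crop (157,177) and (350,178) between the two cups. Next is the tail post at (67,132).

move_arm(targets="1 -3 0 0 0 0 -7;1 0 0 0 0 0 -7;1 0 0 0 0 0 -7;1 0 0 0 0 0 -7;1 0 0 0 0 0 -7")

```text
clock: 10.8
eef_pos: [476.7, -256.4, 184.7]
tool_rot: [-3.141, -0.001, 2.362]
force: [0.4, 0.5, -0.2]
width: 85.9
gripper_force: 0.0
```

move_arm(targets="1 0 0 0 0 0 -7;1 0 0 0 0 0 -7;1 0 0 0 0 0 -7;1 0 0 0 0 0 -7;1 0 0 0 0 0 -7")

```text
clock: 11.22
eef_pos: [476.6, -256.4, 184.6]
tool_rot: [3.141, -0.001, 2.973]
force: [-0.0, -0.2, -0.6]
width: 85.4
gripper_force: 0.0
```

move_arm(targets="1 0 0 0 0 0 -7;1 0 0 0 0 0 -7;1 0 0 0 0 0 -6;1 0 0 0 0 0 0;1 0 0 0 0 0 0")

```text
clock: 11.63
eef_pos: [476.7, -256.5, 184.8]
tool_rot: [3.141, -0.001, -2.97]
force: [0.6, -0.7, 0.1]
width: 85.4
gripper_force: 0.0
```

```bash
python3 -c "
from h import *
u=np.array([-0.1745,0.9846]);v=np.array([.9846,.1745]);o=np.array([467.9,-208])
print(o+1*v-172*u)
plan([*(o+1*v-172*u),180],190.05)"
```

```text
[ 498.8986 -377.1767]
t 11.63 tcp [ 476.7 -256.5  184.8] rpy [ 179.9   -0.  -170.2] q [ 0.48  0.53 -0.05  1.87  0.04  0.74  2.15] w 85.4
shift cm [ -0.13 -12.27   0.47]
turn [ 0.05 -0.03 -0.22]
```

move_arm(targets="1 -0.03 -3 0 0 0 0;1 -0.03 -3 0 0 0 0;1 -0.03 -3 0 0 0 0;1 -0.03 -3.2 0 0 0 0;1 0 0 0 0 0 0")

```text
clock: 12.05
eef_pos: [498.7, -384.5, 184.9]
tool_rot: [-3.135, -0.0, -2.976]
force: [0.2, -1.8, 0.5]
width: 85.7
gripper_force: 0.0
```

```bash
python3 -c "
from h import *
plan([498.9,-377.2,97.5],190.05)"
```

```text
t 12.05 tcp [ 498.7 -384.5  184.9] rpy [-179.6   -0.  -170.5] q [ 0.64  0.65 -0.05  1.63  0.04  0.86  2.31] w 85.7
shift cm [-0.14  0.77  8.74]
turn [-0.36 -0.02 -0.59]
```

move_arm(targets="1 0 0 0 0 0 0;1 0 0.4 2.5 0 0 0;1 0 0 2.5 0 0 0;1 0 0 2.2 0 0 0;1 0 0 1 0 0 0")

```text
clock: 12.47
eef_pos: [497.3, -369.5, 100.4]
tool_rot: [3.137, -0.003, -2.966]
force: [0.5, 0.0, 0.4]
width: 85.0
gripper_force: 0.0
```

move_arm(targets="1 0 0 0 0 0 0;1 0 0 0 0 0 0;1 0 0 0 0 0 0")

```text
clock: 12.72
eef_pos: [499.7, -372.7, 104.6]
tool_rot: [-3.14, 0.002, -2.967]
force: [0.5, -0.0, 0.6]
width: 85.4
gripper_force: 0.0
```

```bash
python3 -c "
from h import *
plan([498.9,-377.2,97.5],190.05)"
```

```text
t 12.72 tcp [ 499.7 -372.7  104.6] rpy [-1.799e+02  1.000e-01 -1.700e+02] q [ 0.63  0.74 -0.05  1.71  0.05  0.69  2.29] w 85.4
shift cm [ 0.16 -0.43  0.71]
turn [-0.07  0.09 -0.03]
```

move_arm(targets="1 0.1 -0.4 0.6 0 0 0;1 0 0 0 0 0 0;-1 0 0 0 0 0 0;-1 0 0 0 0 0 0;-1 0 0 0 0 0 0")

```text
clock: 13.13
eef_pos: [498.6, -376.8, 97.6]
tool_rot: [-3.141, 0.0, -2.967]
force: [-0.1, -0.8, -0.2]
width: 51.7
gripper_force: 0.0
```

move_arm(targets="-1 0 0 0 0 0 0;-1 0 0 0 0 0 0;-1 0 0 0 0 0 0;-1 0 0 0 0 0 0;-1 0 0 0 0 0 0")

```text
clock: 13.55
eef_pos: [498.6, -377.0, 97.6]
tool_rot: [-3.141, 0.0, -2.967]
force: [-0.2, 0.1, 2.7]
width: 16.7
gripper_force: 58.4
```

```bash
python3 -c "
from h import *
u=np.array([-0.1745,0.9846]);v=np.array([.9846,.1745]);o=np.array([467.9,-208])
p=read_state()['eef_pos'][:2]; print((p-o)@v,(p-o)@u,read_state()['force'])
plan([*(p+62*u),98],190.05)"
```

```text
0.7254087503461835 -171.7914851794433 [-0.2446241   0.14805563  2.73178987]
t 13.55 tcp [ 498.6 -377.    97.6] rpy [-180.    0. -170.] q [ 0.63  0.75 -0.05  1.7   0.05  0.69  2.3 ] w 16.7
shift cm [ 0.    6.2  -0.04]
turn [-0.04  0.02 -0.04]
```

move_arm(targets="-1 0 0.7 0 0 0 0;-1 0 0.7 0 0 0 0;-1 0 0.7 0 0 0 0;-1 0 0.7 0 0 0 0;-1 0 0 0 0 0 0")

```text
clock: 13.97
eef_pos: [493.2, -346.6, 97.6]
tool_rot: [3.14, -0.001, -2.965]
force: [-1.8, 2.0, 6.0]
width: 16.5
gripper_force: 59.8
```

move_arm(targets="-1 0 0.5 0 0 0 0;-1 0 0.5 0 0 0 0;-1 0 0.5 0 0 0 0;-1 0 0.5 0 0 0 0;-1 0 0 0 0 0 0")

```text
clock: 14.38
eef_pos: [490.1, -328.1, 97.6]
tool_rot: [3.141, -0.0, -2.966]
force: [-0.5, -0.8, 6.7]
width: 16.6
gripper_force: 59.8
```

```bash
cat >>h.py <<'E'
u=np.array([-0.1745,0.9846]);v=np.array([.9846,.1745]);o=np.array([467.9,-208])
def st():
    s=read_state();p=s['eef_pos'][:2]; print('stand x,y',(p-o)@v,(p-o)@u,s['eef_pos'][2],'F v,u,z',s['force'][:2]@v,s['force'][:2]@u,s['force'][2])
E
python3 -c "
from h import *
st()"
```

```text
stand x,y 0.853864450782875 -122.16158840289141 97.60373221046554 F v,u,z -0.6070413683276069 -0.7176767759921745 6.698473790518612
```

move_arm(targets="-1 0 0.3 0 0 0 0;-1 0 0.3 0 0 0 0;-1 0 0.2 0 0 0 0;-1 0 0 0 0 0 0")

```text
clock: 14.72
eef_pos: [488.9, -321.2, 97.6]
tool_rot: [-3.141, 0.0, -2.966]
force: [-1.1, -2.2, 6.0]
width: 16.5
gripper_force: 59.8
```

```bash
python3 -c "
from h import *
st()"
```

```text
stand x,y 0.8904191568151066 -115.09575398826114 97.60648517600897 F v,u,z -1.421100831208291 -1.9825193919766466 5.96184339641143
```

move_arm(targets="-1 0 0.2 0 0 0 0;-1 0 0.2 0 0 0 0;-1 0 0 0 0 0 0")

```text
clock: 14.97
eef_pos: [488.4, -318.7, 97.6]
tool_rot: [-3.139, 0.001, -2.967]
force: [1.9, -5.7, 3.3]
width: 16.5
gripper_force: 59.6
```

move_arm(targets="-1 0 0.2 0 0 0 0;-1 0 0 0 0 0 0;-1 0 0 0 0 0 0")

```text
clock: 15.22
eef_pos: [488.5, -318.7, 97.7]
tool_rot: [-3.136, 0.002, -2.968]
force: [1.7, -9.5, 1.5]
width: 16.9
gripper_force: 59.6
```

```bash
python3 -c "
from h import *
st()"
```

```text
stand x,y 0.9102531024448933 -112.62979614185764 97.65251172589146 F v,u,z 0.0025072473795967726 -9.644416239296442 1.4687240957756764
```

move_arm(targets="-1 0 0.2 0 0 0 0;-1 0 0.2 0 0 0 0;-1 0 0 0 0 0 0")

```text
clock: 15.47
eef_pos: [488.5, -318.7, 97.7]
tool_rot: [-3.131, 0.004, -2.97]
force: [3.7, -18.4, -4.6]
width: 16.5
gripper_force: 59.8
```

```bash
python3 -c "
from h import *
st()
j=cams.get_image('side');i=cams.get_image('scene');import pickle; pickle.dump((i,j),open('d6.pkl','wb'))
a=cv2.resize(i['color'][150:215,180:320,::-1],None,fx=4,fy=4,interpolation=2);b=cv2.resize(j['color'][215:325,290:350,::-1],None,fx=4,fy=4,interpolation=2)
o=np.zeros((440,800,3),np.uint8);o[:260,:560]=a;o[:,560:]=b;cv2.imwrite('pics/c6.png',o)"
```

```text
stand x,y 0.9176870315620269 -112.61604908238334 97.69186303041157 F v,u,z 0.40485587410397705 -18.802269263939674 -4.551224264183007
```

View pics/c6.png

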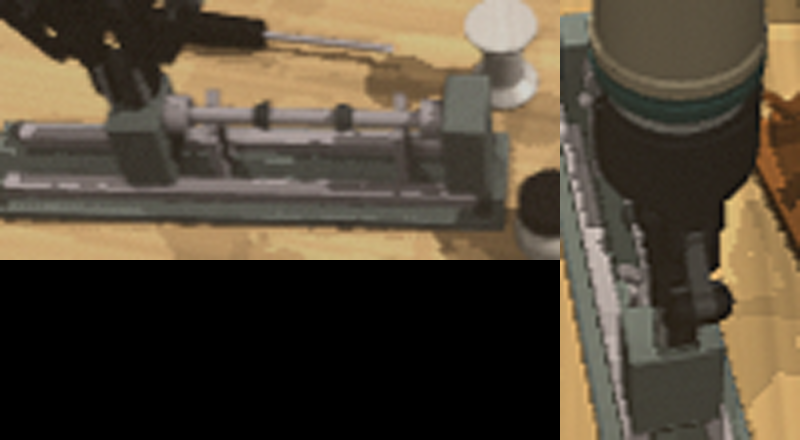

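Crop: both axle ends go into the cups, the tail cup mouth at crop column 190 and the head cup mouth at 413, with the cones at 262 and 343. I check this by numbers.

```bash
python3 - <<'E'
from h import *
import pickle
np.set_printoptions(precision=1,suppress=True)
S,E=pickle.load(open('d6.pkl','rb'))
s=lambda x,y:(x/4+179.6,y/4+149.6)
f=lambda P:np.array([(P[:2]-o)@v,(P[:2]-o)@u,P[2]])
for n,p in dict(tail=(189,114),cone1=(262,115),cone2=(343,117),head=(414,117)).items(): print(n,f(onz(S,*s(*p),75)))
E
```

```text
tail [  1.2 -81.4  75. ]
cone1 [  0.8 -31.7  75. ]
cone2 [ 1.1 23.2 75. ]
head [-0.1 71.  75. ]
```

The cone-to-mouth distances (48 and 50 mm, 51 expected) and the firm stop at 18 N show the axle is home. I ease the push, release and rise.

move_arm(targets="-1 0 -0.2 0 0 0 0;-1 0 -0.2 0 0 0 0;0 0 0 0 0 0 0;0 0 0 0 0 0 0;0 0 0 0 0 0 0")

```text
clock: 15.98
eef_pos: [486.7, -313.3, 96.4]
tool_rot: [3.138, -0.002, -2.966]
force: [-0.1, 0.3, 0.0]
width: 42.6
gripper_force: 0.0
```

move_arm(targets="0 0 0 0 0 0 0;0 0 0 -2 0 0 0;0 0 0 -3 0 0 0;0 0 0 -4 0 0 0;0 0 0 -4 0 0 0")

```text
clock: 16.4
eef_pos: [486.7, -314.0, 227.6]
tool_rot: [3.139, -0.003, -2.966]
force: [0.8, -1.6, 0.6]
width: 42.6
gripper_force: 0.0
```

```bash
python3 -c "
from h import *
st()
plan([419.7,181.8,230],91.6)
i=cams.get_image('scene');import pickle; pickle.dump(i,open('d7.pkl','wb'))
"
```

```text
stand x,y -0.036346398262394615 -107.68310787189894 227.6449889558897 F v,u,z 0.5064702666675613 -1.7087033743422226 0.643209076208819
t 16.4 tcp [ 486.7 -314.   227.6] rpy [ 1.798e+02 -1.000e-01 -1.699e+02] q [ 0.56  0.53 -0.05  1.72  0.03  0.89  2.24] w 42.6
shift cm [-2.08 49.99 -0.09]
turn [ 0.   -0.26 98.48]
```

move_arm(targets="0 -0.14 3.3 0 0 0 0;0 -0.14 3.3 0 0 0 0;0 -0.14 3.3 0 0 0 0;0 -0.14 3.3 0 0 0 0;0 -0.14 3.3 0 0 0 0")

```text
clock: 16.87
eef_pos: [464.8, -149.7, 227.0]
tool_rot: [3.141, -0.001, -2.966]
force: [0.5, 0.2, -0.5]
width: 42.6
gripper_force: 0.0
```

move_arm(targets="0 -0.14 3.3 0 0 0 0;0 -0.14 3.3 0 0 0 0;0 -0.14 3.3 0 0 0 0;0 -0.14 3.3 0 0 0 0;0 -0.14 3.3 0 0 0 0")

```text
clock: 17.28
eef_pos: [442.8, 13.8, 227.0]
tool_rot: [3.141, -0.001, -2.966]
force: [0.7, -0.1, 0.0]
width: 42.8
gripper_force: 0.0
```

move_arm(targets="0 -0.14 3.3 0 0 0 0;0 -0.14 3.3 0 0 0 0;0 -0.14 3.3 0 0 0 0;0 -0.14 3.3 0 0 0 0;0 -0.14 3.3 0 0 0 0")

```text
clock: 17.7
eef_pos: [420.9, 177.3, 227.1]
tool_rot: [3.142, -0.001, -2.966]
force: [0.1, -0.1, -0.2]
width: 43.0
gripper_force: 0.0
```

move_arm(targets="0 0 0 0 0 0 7;0 0 0 0 0 0 7;0 0 0 0 0 0 7;0 0 0 0 0 0 7;0 0 0 0 0 0 7")

```text
clock: 18.12
eef_pos: [421.2, 175.8, 226.9]
tool_rot: [-3.141, -0.001, 2.701]
force: [-0.3, 0.9, -1.1]
width: 42.4
gripper_force: 0.0
```

move_arm(targets="0 0 0 0 0 0 7;0 0 0 0 0 0 7;0 0 0 0 0 0 7;0 0 0 0 0 0 7;0 0 0 0 0 0 7")

```text
clock: 18.53
eef_pos: [421.3, 175.7, 226.9]
tool_rot: [-3.14, -0.001, 2.09]
force: [0.1, 0.0, -0.3]
width: 42.5
gripper_force: 0.0
```

move_arm(targets="0 0 0 0 0 0 7;0 0 0 0 0 0 7;0 0 0 0 0 0 7;0 0 0 0 0 0 7;0 0 0 0 0 0 0")

```text
clock: 18.95
eef_pos: [421.3, 175.8, 226.9]
tool_rot: [-3.14, 0.0, 1.604]
force: [-0.3, 0.6, -0.1]
width: 42.4
gripper_force: 0.0
```

```bash
python3 - <<'E'
from h import *
import pickle
np.set_printoptions(precision=1,suppress=True)
plan([419.7,181.8,120],91.6)
i=cams.get_image('scene'); j=cams.get_image('side'); w=cams.get_image('wrist')
print('bar in wrist',proj(w,[421.3,130,69]),proj(w,[418.1,233.6,69]))
pickle.dump((i,j,w),open('d8.pkl','wb'))
a=cv2.resize(i['color'][150:215,165:320,::-1],None,fx=2.5,fy=2.5,interpolation=2)
b=cv2.resize(j['color'][150:390,280:360,::-1],None,fx=2.4,fy=2.4,interpolation=2)
c=w['color'][:,:,::-1]; c=cv2.resize(c,None,fx=0.9,fy=0.9,interpolation=3)
o=np.zeros((580,780,3),np.uint8);o[:360,:576]=c;o[370:370+a.shape[0],:a.shape[1]]=a;o[:b.shape[0],580:580+b.shape[1]]=b
cv2.imwrite('pics/c8.png',o)
E
```

```text
t 18.95 tcp [421.3 175.8 226.9] rpy [-179.9    0.    91.9] q [-0.7  0.4  0.3  2.  -0.2  0.8 -0.2] w 42.4
shift cm [ 0.6 -0.1 10.7]
turn [-0.1  0.   0.3]
bar in wrist [318.9 224.8] [319.6 123.2]
```

View pics/c8.png

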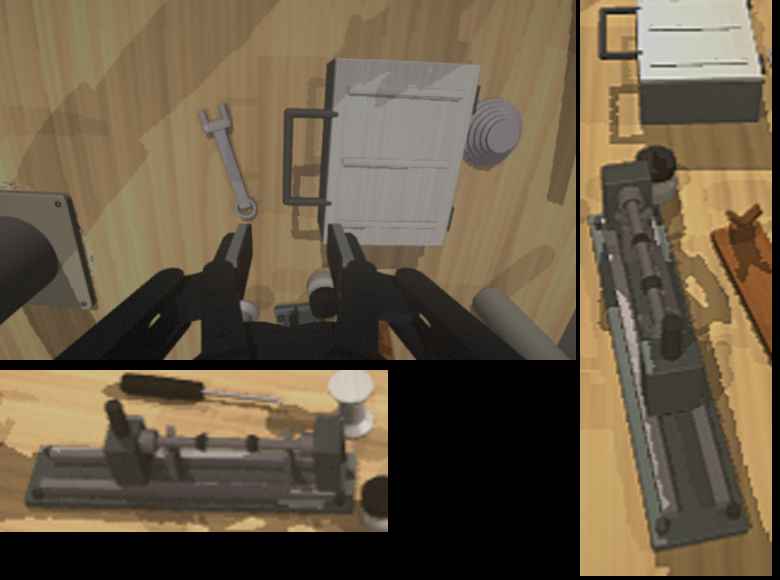

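The montage shows the axle seated in both cups after release. In the wrist view the bar runs from (320,124) to (320,225), exactly where predicted. I go down to the bar.

move_arm(targets="-0.25 0.6 -0.1 2 0 0 0.3;-0.25 0 0 3 0 0 0;-0.25 0 0 3 0 0 0;-0.25 0 0 3 0 0 0;-0.25 0 0 0 0 0 0")

```text
clock: 19.52
eef_pos: [417.7, 180.3, 113.3]
tool_rot: [-3.133, 0.003, 1.603]
force: [0.3, -0.9, -0.1]
width: 32.4
gripper_force: 0.0
```

move_arm(targets="-0.25 0 0 0 0 0 0;-0.25 0 0 0 0 0 0;-0.25 0 0 0 0 0 0")

```text
clock: 19.77
eef_pos: [422.2, 181.9, 118.9]
tool_rot: [3.139, -0.001, 1.601]
force: [-1.1, -0.1, 0.2]
width: 32.0
gripper_force: 0.0
```

```bash
python3 - <<'E'
from h import *
plan([419.7,181.8,50.3],91.6)
E
```

```text
t 19.77 tcp [422.2 181.9 118.9] rpy [ 1.798e+02 -1.000e-01  9.170e+01] q [-0.63  0.56  0.24  2.15 -0.29  0.46 -0.14] w 32.0
shift cm [-0.01 -0.27  6.86]
turn [ 0.16 -0.09  0.14]
```

move_arm(targets="-0.25 0 -0.25 1.5 0 0 0;-0.25 0 0 1.5 0 0 0;-0.25 0 0 0 0 0 0;-0.25 0 0 0 0 0 0")

```text
clock: 20.1
eef_pos: [419.0, 181.6, 88.3]
tool_rot: [3.141, -0.001, 1.601]
force: [0.1, -0.6, 0.3]
width: 32.0
gripper_force: 0.0
```

```bash
python3 - <<'E'
from h import *
plan([419.7,181.8,50.3],91.6)
E
```

```text
t 20.1 tcp [419.  181.6  88.3] rpy [179.9  -0.   91.7] q [-0.6   0.62  0.2   2.17 -0.31  0.37 -0.12] w 32.0
shift cm [0.01 0.07 3.8 ]
turn [ 0.06 -0.04  0.14]
```

move_arm(targets="-0.25 0 0.05 1.2 0 0 0;-0.25 0 0 1.2 0 0 0;-0.25 0 0 1 0 0 0;-0.25 0 0 0 0 0 0;-0.25 0 0 0 0 0 0")

```text
clock: 20.52
eef_pos: [419.6, 181.6, 54.2]
tool_rot: [3.141, -0.0, 1.601]
force: [-0.2, -0.3, 0.3]
width: 32.0
gripper_force: 0.0
```

```bash
python3 - <<'E'
from h import *
plan([419.7,181.8,50.3],91.6); print(read_state()['force'])
E
```

```text
t 20.52 tcp [419.6 181.6  54.2] rpy [179.9  -0.   91.7] q [-0.57  0.69  0.15  2.19 -0.34  0.29 -0.1 ] w 32.0
shift cm [0.02 0.01 0.39]
turn [ 0.06 -0.03  0.12]
[-0.20511124 -0.29466173  0.27803237]
```

move_arm(targets="-0.25 0 0 0.2 0 0 0;-1 0 0 0 0 0 0;-1 0 0 0 0 0 0;-1 0 0 0 0 0 0;-1 0 0 0 0 0 0")

```text
clock: 20.93
eef_pos: [419.0, 181.6, 52.0]
tool_rot: [3.141, -0.001, 1.6]
force: [-0.7, 0.6, 4.5]
width: 7.6
gripper_force: 58.5
```

move_arm(targets="-1 0 0 0 0 0 0;-1 0 0 0 0 0 0;-1 0 0 0 0 0 0;-1 0 0 0 0 0 0")

```text
clock: 21.27
eef_pos: [419.0, 181.6, 52.0]
tool_rot: [3.141, -0.001, 1.6]
force: [-1.2, -0.6, 5.4]
width: 7.3
gripper_force: 58.5
```

```bash
python3 - <<'E'
from h import *
plan([419.7,181.8,50.3],91.6); print(read_state()['force'])
E
```

```text
t 21.27 tcp [419.  181.6  52. ] rpy [180.   -0.   91.7] q [-0.57  0.69  0.15  2.19 -0.34  0.28 -0.1 ] w 7.3
shift cm [0.02 0.07 0.17]
turn [ 0.01 -0.04  0.1 ]
[-1.18148365 -0.61252569  5.38399258]
```

Gripped at TCP (419.0, 181.6, 52.0). Now I lift along the arc.

move_arm(targets="-1 0 0.05 -0.85 0 0 0;-1 0 0.06 -0.85 0 0 0;-1 0 0.13 -0.84 0 0 0;-1 0 0.13 -0.84 0 0 0;-1 0 0 0 0 0 0")

```text
clock: 21.68
eef_pos: [422.6, 181.6, 86.7]
tool_rot: [3.141, -0.001, 1.601]
force: [-2.6, 0.1, -1.4]
width: 8.0
gripper_force: 58.6
```

```bash
cat >>h.py <<'E'
def lid():
    s=read_state();p=s['eef_pos']-np.array([419.0,181.6,52.0]); x=-195+p[0]*.9996+p[1]*.028; z=4+p[2]
    print('t',s['clock'],'lid deg',np.degrees(np.arctan2(z,-x))-1.175,'r',np.hypot(x,z),'F',s['force'],'tau',s['torque'],'rpy',np.degrees(s['tool_rot']),'w',s['width'],'q',s['qpos'],'qd',np.abs(s['qd']).max())
E
python3 - <<'E'
from h import *
np.set_printoptions(precision=2,suppress=True)
lid()
E
```

```text
t 21.6833 lid deg 10.257150015017492 r 195.28520773927153 F [-2.56  0.09 -1.42] tau [ 0.13  0.43 -0.12] rpy [179.98  -0.03  91.72] w 8.022377081600183 q [-0.6   0.62  0.2   2.17 -0.32  0.38 -0.11] qd 0.044712664495848986
```

move_arm(targets="-1 0 0.2 -0.82 0 0 0;-1 0 0.2 -0.82 0 0 0;-1 0 0.27 -0.81 0 0 0;-1 0 0.27 -0.81 0 0 0;-1 0 0.34 -0.78 0 0 0")

```text
clock: 22.1
eef_pos: [434.5, 181.7, 126.1]
tool_rot: [-3.139, 0.0, 1.601]
force: [-3.1, 2.0, -1.5]
width: 7.4
gripper_force: 58.4
```

move_arm(targets="-1 0 0.35 -0.78 0 0 0;-1 0 0.4 -0.75 0 0 0;-1 0 0.4 -0.75 0 0 0;-1 0 0 0 0 0 0")

```text
clock: 22.43
eef_pos: [446.0, 182.0, 149.5]
tool_rot: [-3.139, -0.0, 1.601]
force: [-6.7, 0.8, 2.6]
width: 7.7
gripper_force: 58.7
```

```bash
python3 - <<'E'
from h import *
np.set_printoptions(precision=2,suppress=True)
lid()
E
```

```text
t 22.4333 lid deg 29.97654137769868 r 196.27108082125045 F [-6.67  0.81  2.57] tau [ 0.07  1.29 -0.22] rpy [-179.86   -0.     91.71] w 7.7204169562986324 q [-0.64  0.53  0.28  2.06 -0.26  0.58 -0.15] qd 0.035518790472510414
```

move_arm(targets="-1 0 0.44 -0.71 0 0 0;-1 0 0.44 -0.71 0 0 0;-1 0 0.5 -0.67 0 0 0;-1 0 0.5 -0.67 0 0 0;-1 0 0 0 0 0 0")

```text
clock: 22.85
eef_pos: [465.5, 182.3, 177.4]
tool_rot: [-3.14, 0.0, 1.6]
force: [-6.5, -0.5, 2.1]
width: 7.9
gripper_force: 58.9
```

```bash
python3 - <<'E'
from h import *
np.set_printoptions(precision=2,suppress=True)
lid()
E
```

```text
t 22.85 lid deg 39.89017780469603 r 196.97729011457432 F [-6.48 -0.45  2.07] tau [-0.12  1.68 -0.19] rpy [-179.89    0.01   91.69] w 7.933434191739008 q [-0.64  0.51  0.3   1.99 -0.24  0.67 -0.16] qd 0.031349016497649006
```

move_arm(targets="-1 0 0.55 -0.62 0 0 0;-1 0 0.56 -0.62 0 0 0;-1 0 0.61 -0.57 0 0 0;-1 0 0.6 -0.56 0 0 0;-1 0 0 0 0 0 0")

```text
clock: 23.27
eef_pos: [489.0, 182.6, 201.5]
tool_rot: [-3.14, 0.0, 1.6]
force: [-7.9, -1.1, 8.5]
width: 7.7
gripper_force: 59.0
```

move_arm(targets="-1 0 0 0 0 0 0;-1 0 0 0 0 0 0;-1 0 0 0 0 0 0")

```text
clock: 23.52
eef_pos: [488.1, 182.6, 200.8]
tool_rot: [-3.139, 0.001, 1.6]
force: [-8.4, -1.7, 7.2]
width: 7.9
gripper_force: 58.9
```

```bash
python3 - <<'E'
from h import *
import pickle
np.set_printoptions(precision=2,suppress=True)
lid()
i=cams.get_image('scene');j=cams.get_image('side');pickle.dump((i,j),open('d9.pkl','wb'))
a=cv2.resize(i['color'][145:285,170:460,::-1],None,fx=2,fy=2,interpolation=2)
b=cv2.resize(j['color'][120:220,270:370,::-1],None,fx=4,fy=4,interpolation=2)
o=np.zeros((585,585,3),np.uint8);o[:280,:580]=a
b=cv2.resize(b,(300,300));o[282:582,:300]=b
c=cv2.resize(j['color'][205:345,280:380,::-1],(210,294));o[282:576,310:520]=c
cv2.imwrite('pics/c9.png',o)
E
```

```text
t 23.5167 lid deg 49.340312015726724 r 197.9673209092483 F [-8.42 -1.67  7.17] tau [-0.3   1.87 -0.15] rpy [-179.87    0.03   91.68] w 7.927725910209772 q [-0.63  0.5   0.32  1.91 -0.22  0.76 -0.16] qd 0.0016041372957458166
```

View pics/c9.png

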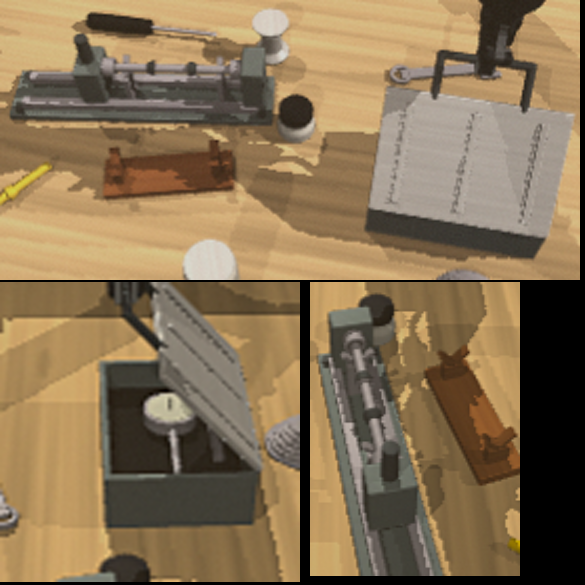

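Picture: the lid is open with the gauge visible inside, and the gripper holds the bar at crop (490,58). The axle is still seated between the cups. I refine the angle with an arc fit and the lid's edge in the views.

```bash
python3 - <<'E'
from h import *
import pickle
from scipy.optimize import least_squares
np.set_printoptions(precision=2,suppress=True)
P=np.array([[419,52],[422.6,86.7],[446,149.5],[465.5,177.4],[488.1,200.8]])
r=least_squares(lambda c:np.hypot(P[:,0]-c[0],P[:,1]-c[1])-195,[614,48]); c=r.x
print(c,r.fun,np.degrees(np.arctan2(P[:,1]-c[1],c[0]-P[:,0])))
S,E=pickle.load(open('d9.pkl','rb'))
s=lambda x,y:(x/2+169.7,y/2+144.7)
# bar ends & lid near corners vs prediction for angles
h=np.array([614.6,187.2,65]);X=np.array([.9996,.028,0]);Y=np.array([-.028,.9996,0]);Z=np.array([0,0,1])
for t in (46,48,50,52,54):
    a=np.radians(t);ex=np.cos(a)*X-np.sin(a)*Z; ez=np.sin(a)*X+np.cos(a)*Z
    print(t,*[proj(S,h-195*ex+4*ez+k*Y) for k in(-50,50)],*[proj(S,h-150*ex+8*ez+k*Y) for k in(-105,105)], proj(E,h-150*ex+8*ez-105*Y))
print('seen',s(439,53),s(533,66),s(388,88),s(574,114),(160/3+270,(284-282)/3+120))
E
```

```text
[614.29  51.62] [ 0.29 -0.13 -0.32 -0.17  0.39] [ 0.11 10.37 30.18 40.21 49.77]
46 [391.13 171.22] [436.1  177.25] [364.01 187.59] [457.82 200.69] [323.68 151.93]
48 [391.27 171.68] [436.6  177.76] [363.95 188.11] [458.32 201.3 ] [325.18 150.85]
50 [391.4  172.25] [437.08 178.38] [363.88 188.71] [458.8  201.99] [326.73 149.81]
52 [391.51 172.93] [437.55 179.12] [363.79 189.39] [459.27 202.77] [328.33 148.82]
54 [391.61 173.72] [438.   179.97] [363.69 190.16] [459.73 203.64] [329.97 147.86]
seen (389.2, 171.2) (436.2, 177.7) (363.7, 188.7) (456.7, 201.7) (323.3333333333333, 120.66666666666667)
```

move_arm(targets="-1 0 0.1 -0.12 0 0 0;-1 0 0 0 0 0 0;-1 0 0 0 0 0 0;-1 0 0 0 0 0 0;-1 0 0 0 0 0 0")

```text
clock: 24.03
eef_pos: [489.4, 182.6, 201.9]
tool_rot: [-3.14, 0.001, 1.6]
force: [-6.6, -1.8, 6.0]
width: 7.7
gripper_force: 58.9
```

move_arm(targets="-1 0 0 0 0 0 0;-1 0 0 0 0 0 0;-1 0 0 0 0 0 0;-1 0 0 0 0 0 0;-1 0 0 0 0 0 0")

```text
clock: 24.45
eef_pos: [489.4, 182.6, 201.9]
tool_rot: [-3.14, 0.001, 1.6]
force: [-6.7, -1.3, 6.2]
width: 7.3
gripper_force: 58.9
```

```bash
python3 - <<'E'
from h import *
np.set_printoptions(precision=2,suppress=True)
lid(); p=read_state()['eef_pos']; print(np.degrees(np.arctan2(p[2]-51.62,614.29-p[0]))-.11)
print(order.finish_job())
E
```

```text
t 24.45 lid deg 49.83858603486199 r 198.03334794259115 F [-6.73 -1.31  6.25] tau [-0.29  1.65 -0.14] rpy [-179.91    0.03   91.69] w 7.302358203137361 q [-0.63  0.5   0.32  1.91 -0.22  0.76 -0.16] qd 0.0025637268344402145
50.16959895144756
the job is handed in; nothing more can be done
None
```

The axle is home in both cups with the tailstock fully up, and the arm is holding the gauge case lid steady at about 50° (two estimates: 49.8° and 50.2°); I handed the job in at 24.5 s of the 64 s allowed.

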